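# Lock the ware board on the glazing cart with its slide bolt

## Task

The glazing cart is about to be wheeled to the kiln, and so far the ware board is held only by the bar clamp on its far edge. Lock the board's side edge too: press the brass spring button of the slide bolt down with a fingertip and, with it held down, push the bolt by its blue tab towards the board, until the tongue lies over the board and the button springs back up through the bolt's second hole. Leave the jar, teacup, dish and stirring stick as they are.

Things in the scene. Friction and masses are not known exactly. Their poses are not given: they have to be found in the camera images.
- latch: dark steel base of the slide bolt, fixed to the cart at the board's right side, 204 x 56 x 13.5 mm. Origin on the cart top (z 0) below the button's centre; +x points along the bolt to the board, the way to push it. Base from x = -112 to +92 mm. Guide straps cross over the bolt at x = -45 to -35 and 78 to 88 mm, tops 22 mm (screws 24) above the cart
- slide_bolt (a joint): the bolt: bright flat bar 200 x 36 x 4 mm, its top 18 mm above the cart, sliding along latch x. 0 = drawn back (start), 0.055 m = locked, at an end stop, some 40 mm of it over the board. Two 22.4 mm holes 55 mm apart: the front one is round the button at 0, the rear one at 0.055. Friction 2.5 N, a few N more while the button rubs below it. Button up: 1 mm of play only
- lock_button (a joint): brass spring button, 20 mm across, bevelled nose; moves only up and down, in the base. 0 = up, 6 mm proud of the bolt; grows in m when pressed; 0.006 = flush with the bolt's top. From 0.004 on the bolt can slide: the hole's edge then rides over the bevel and keeps the button down (0.010) until the next hole comes. Spring 2.5 N at first, 5 N when flush
- button_top (a point): centre of the button's flat top, 8 mm across (24 mm above the cart when up)
- tab_face (a point): centre of the face to push of the upright blue tab on the bolt (36 mm wide, 4 thick, 22 high, top 40 mm above the cart). The face looks along latch -x, to the button, whose centre is 15 mm from it at the start; it moves with the bolt. When locked the tab's front is 4 mm from the front strap
- tongue_tip (a point): middle of the lower front edge of the bolt (its tongue), 14 mm above the cart; 10 to 20 mm short of the board at the start
- ware_board: square plywood board 300 x 300 x 13 mm, fixed; origin at the centre of its underside, x away from the robot, y to its left. A bar clamp with a red grip holds its far edge; its jaw over the board reaches to 75 mm from the centre in x, at y = -30 mm, up to 0.14 m high
- jar: matte white porcelain lidded jar on the board, 82 mm across, 102 high; origin at the centre of its foot
- teacup: copper-red teacup with one handle, on the board, 84 mm across the rim, 50 high; origin at the centre of its foot
- dish: shallow stoneware trinket dish on the board, 96 mm across, 24 high; origin at the centre of its foot
- stir_stick: flat wooden stirring stick lying on the cart on the robot's side of the latch, 218 x 18 x 6 mm; origin at the middle of its underside, x along it
Not all that is in view belongs to the job. What is meant by the latch is not orange, and is the smaller of those in its own colour.

How it is judged (in metres and radians):
On the way, in this order (a step that is already met when the one before it is completed fails the run):
1. the button is pressed down at least 3.5 mm with the bolt still drawn back (value of joint lock_button above 0.0035 m and value of joint slide_bolt below 0.006 m), for 0.05 s.
2. the bolt is slid at least 20 mm over the held-down button (value of joint slide_bolt above 0.02 m and value of joint lock_button above 0.0035 m).
At the end, for the whole second after the job is handed in: the bolt is home (within 3 mm of 55 mm) with its tongue at least 20 mm over the board, and the button has sprung up through the rear hole (within 2 mm of fully up) (value of joint slide_bolt above 0.052 m and value of joint lock_button below 0.002 m and y of tongue_tip in the frame of ware_board above -0.13 m); the robot touches nothing.
It fails at once if the bolt is forced along with the button standing up (value of joint slide_bolt between 0.005 and 0.045 m and value of joint lock_button below 0.002 m).
It fails at once if the jar, teacup or dish is moved or lifted more than 10 mm, or tipped (distance of any of jar, teacup, dish from where it was at the start of the episode above 0.01 m or angle between any of jar, teacup, dish's own z axis and vertical above 0.2 rad).
It fails at once if the stirring stick is moved or lifted more than 15 mm (distance of stir_stick from where it was at the start of the episode above 0.015 m).
It also fails if it takes over 38 s, if anything falls off the work surface, if the arm or the gripper's body presses on something with over 40 N, if the wrist force passes 120 N, or if a joint passes its speed limit or range.

## Robot

A 7-joint arm with a two-finger parallel gripper is mounted at the origin on the work surface. World frame = base frame: x ahead of the robot, y to its left, z up, the work surface at z = 0. Lengths are in m, angles in degrees, forces in N, time in s.
With the tool pointing down it reaches from about 0.4 to 0.9 m from the base axis. Payload 5.5 kg.
Tool frame: the origin (TCP) lies at the very end of the fingers, on their centre line; the grasp point (between the pads) lies 19 mm behind it; x points along the fingers, y is the direction in which the jaws open and shut, and the axes are right-handed (so a half turn about x gives the same grasp; the last joint's range is limited). The gripper opens to 92 mm and grips with 3 to 60 N. Pads are 19 mm wide; open, the fingers measure 130 mm over their backs; the gripper's body (75 mm by 190 mm) begins 47 mm behind the grasp point.
Start: joints at [84.809, 28.699, -24.465, 88.831, 12.651, 65.22, -12.049], TCP at [0.225, -0.61, 0.227] pointing down, gripper open.
Joint ranges: [-164.97, 164.97], [-17.58, 116.51], [-87.97, 89.64], [11.32, 138.91], [-80.73, 260.73], [10.89, 115.49], [-147.41, 147.41]. Speed limits (degrees/s): [147.25, 147.25, 180, 180, 180, 180, 180].

## Interface

Orientations are given as [roll, pitch, yaw] about the fixed x, y, z axes, in that order (R = Rz(yaw) Ry(pitch) Rx(roll)).
In Python, from plant import robot, snapshot, camera_info gives the robot as it stands. Calls block until the motion is done:
- robot.movep(position, orientation): joint-space move of the TCP to a pose.
- robot.servo_line(position, rotation=None, max_speed=0.15, until_force=None): straight line of the TCP; rotation=None keeps the orientation; max_speed is the mean speed in m/s. With until_force (N) it stops when the force on the tool has changed by that much, and returns True; else False.
- robot.move_j(angles): joint-space move.
- robot.command_gripper(opening, newtons=None): finger opening in m; newtons is the grip in N (None keeps the last); returns when the fingers have stopped.
- robot.wait(seconds).
- robot.solve_ik(position, orientation): joint angles nearest the present ones, or None.
- snapshot(name): name is "scene" or "side" or "wrist"; returns the picture (384x512x3 uint8, red, green, blue); there is no depth.
- camera_info(name): a dict with "fx", "fy", "cx", "cy" (pixels), "R" (3x3) and "t" (3): a world point X has camera coordinates R X + t; the wrist camera has in their place "mount" (4x4, takes a point from camera to tool coordinates, whose origin is the TCP and whose axes are the tool frame's). Camera axes: x right, y down, z forward; pixel columns grow to the right and rows downward; lengths in m; the calibration is good to about 2 mm. The wrist camera is an equidistant fisheye: a pixel r from the principal point sees the ray r / f radians off the axis. A picture is of the moment at which its call begins: read the wrist's pose just before it. camera_info takes no time and is no camera call.
A pose or a line that the arm cannot do raises robot.PlanningError and nothing moves.
- robot.close_job(): hands the job in, once; it reports no verdict.
Readings, each from a call of its own:
- robot.current_t(): time.
- robot.current_q(): joint angles.
- robot.current_qvel(): joint speeds.
- robot.current_effort(): joint torques, N m.
- robot.current_tcp_pos(): TCP position.
- robot.current_eef_rot(): TCP orientation.
- robot.current_wrist_force(): force on the tool from outside, world axes, zero at the start.
- robot.current_wrist_torque(): the same for the moment, N m.
- robot.current_width(): finger opening in m.
Only numpy, scipy, OpenCV 4.12 (cv2) and the standard library are available. Lean on these libraries where they do the work, as an engineer would, in place of code of your own. Each camera call takes 0.05 s, during which the arm holds its last target.

## Working session

There is one attempt and no reset: what is moved stays moved. The work goes in short steps, each a Python script; the robot and the scene stay as the last script left them, time stands still between calls to the robot, and variables do not carry over. Pictures are saved under pics/ and viewed, and the job is handed in when it is done.

```bash
ls; mkdir -p pics; python3 - <<'E'
from plant import robot, snapshot, camera_info
import cv2
print(robot.current_t(),robot.current_tcp_pos(),robot.current_eef_rot())
for n in ["scene","side","wrist"]:
    cv2.imwrite(f"pics/{n}0.png",cv2.cvtColor(snapshot(n),cv2.COLOR_RGB2BGR)); print(n,camera_info(n))
E
```

```text
pics
0.0 [ 0.22490025 -0.60910068  0.2256714 ] [-91.78783522  89.88729408 108.48551348]
scene {'fx': 377.9504764536083, 'fy': 377.9504764536083, 'cx': 251.9400370470009, 'cy': 190.25193434289113, 'R': array([[ 0.65691983,  0.75395841,  0.00174903],
       [ 0.56955284, -0.49472556, -0.65639637],
       [-0.49403027,  0.43219595, -0.75441418]]), 't': array([-0.35083098, -0.23773061,  1.20121525])}
side {'fx': 410.1206284928762, 'fy': 410.1206284928762, 'cx': 252.61690310685714, 'cy': 195.78850792929165, 'R': array([[ 0.99899819, -0.04431706, -0.00621339],
       [-0.03387303, -0.65811358, -0.75215633],
       [ 0.02924424,  0.75161328, -0.65895543]]), 't': array([-0.51904713,  0.06008173,  1.00328986])}
wrist {'fx': 297.3186396354542, 'fy': 297.3186396354542, 'cx': 255.06504969782628, 'cy': 190.92129741666648, 'mount': array([[-6.79200935e-04, -2.64470761e-01,  9.64393465e-01,
        -1.58113334e-01],
       [ 9.99999615e-01, -7.15493131e-04,  5.08064062e-04,
         8.94693365e-04],
       [ 5.55648811e-04,  9.64393439e-01,  2.64471145e-01,
        -7.26415140e-02],
       [ 0.00000000e+00,  0.00000000e+00,  0.00000000e+00,
         1.00000000e+00]])}
```

View pics/scene0.png

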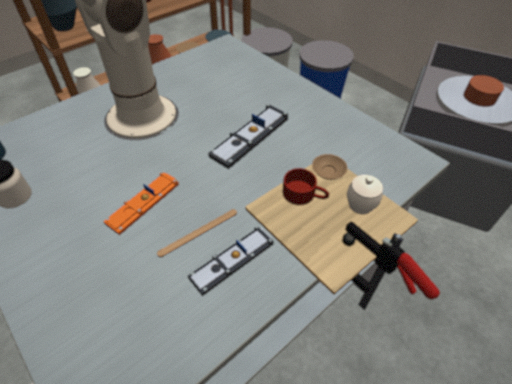

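View pics/side0.png

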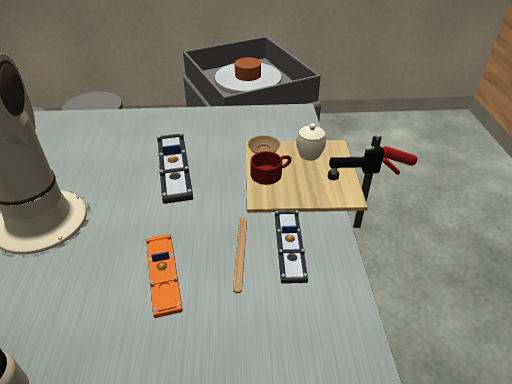

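View pics/wrist0.png

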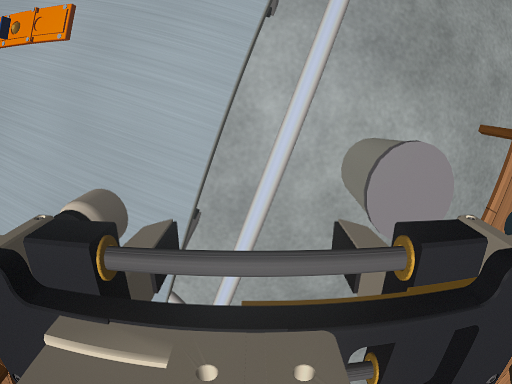

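```bash
python3 - <<'E'
import cv2,numpy as np
a=cv2.imread('pics/scene0.png')[220:300,180:290]; b=cv2.imread('pics/side0.png')[200:290,250:330]
a=cv2.resize(a,None,fx=5,fy=5,interpolation=cv2.INTER_CUBIC)
b=cv2.resize(b,None,fx=5,fy=5,interpolation=cv2.INTER_CUBIC)
cv2.imwrite('pics/ca.png',a);cv2.imwrite('pics/cb.png',b)
E
```

```text
(no output)
```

View pics/ca.png

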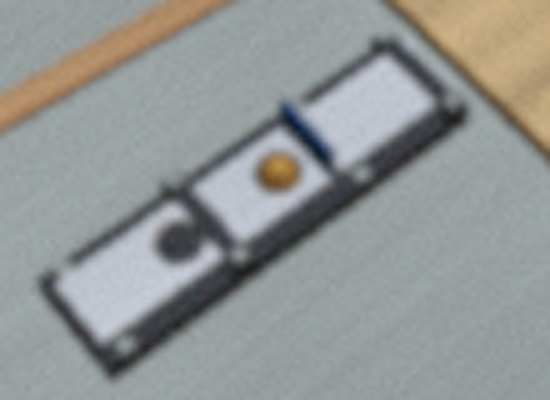

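View pics/cb.png

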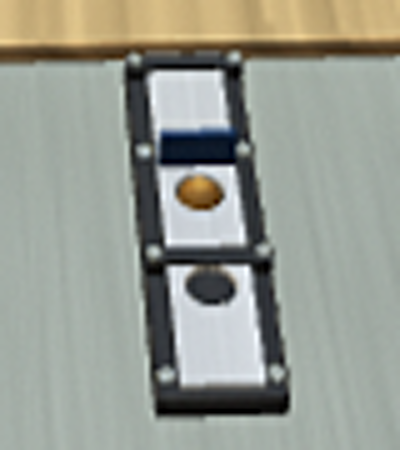

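```bash
cat > h.py <<'E'
import cv2,numpy as np
from plant import camera_info
def ray(n,u,v):
    c=camera_info(n);R=c['R'];o=-R.T@c['t'];d=R.T@np.array([(u-c['cx'])/c['fx'],(v-c['cy'])/c['fy'],1]);return o,d/np.linalg.norm(d)
def plane(n,u,v,z):
    o,d=ray(n,u,v);return o+d*(z-o[2])/d[2]
def tri(a,b):
    (o1,d1),(o2,d2)=a,b
    s=np.linalg.lstsq(np.c_[d1,-d2],o2-o1,rcond=None)[0]
    p,q=o1+s[0]*d1,o2+s[1]*d2;return (p+q)/2,np.linalg.norm(p-q)
E
python3 - <<'E'
from h import *
pts={}
for n,(x0,x1,y0,y1) in dict(scene=(180,290,220,300),side=(250,330,200,290)).items():
    im=cv2.imread(f'pics/{n}0.png'); c=im[y0:y1,x0:x1]
    hsv=cv2.cvtColor(c,cv2.COLOR_BGR2HSV)
    br=cv2.inRange(hsv,(8,140,80),(25,255,255)); bl=cv2.inRange(hsv,(100,120,20),(130,255,255))
    for nm,m in (('brass',br),('blue',bl)):
        k,l,s,ce=cv2.connectedComponentsWithStats(m)
        for i in range(1,k):
            if s[i,4]>8:
                u,v=ce[i]+[x0,y0]; print(n,nm,s[i],u.round(2),v.round(2)); 
                if nm not in pts.setdefault(n,{}) : pts[n][nm]=(u,v)
for k in('brass','blue'):
    print(k,tri(ray('scene',*pts['scene'][k]),ray('side',*pts['side'][k])), plane('scene',*pts['scene'][k],.021 if k=='brass' else .029),plane('side',*pts['side'][k],.021 if k=='brass' else .029))
# base corners (z .0135), from crops
f=lambda n,x,y,z:plane(n,x/5+(180 if n=='scene' else 250)-.4,y/5+(220 if n=='scene' else 200)-.4,z).round(4)
print('hole',f('scene',180,242,.016),f('side',210,287,.016))
print('side rear L/R',f('side',155,405,.007),f('side',289,405,.007),'front screws',f('side',134,60,.024),f('side',234,60,.024),'rear',f('side',166,374,.0155),f('side',277,374,.0155),'midstrap',f('side',153,252,.024),f('side',264,252,.024))
print('scene screws rear?',f('scene',125,345,.0155),'mid',f('scene',240,255,.024),'front',f('scene',452,103,.024),f('scene',388,42,.024))
print('board edge',f('side',20,45,.013),f('side',380,42,.013))
E
```

```text
scene brass [53 32  6  5 26] 235.5 254.0
scene blue [57 22  8  9 17] 240.47 246.18
side brass [25  9 21  1 21] 285.0 209.0
side brass [36 36  8  6 36] 289.33 238.25
side blue [32 26 15  7 86] 289.33 228.97
brass (array([ 0.60390451, -0.10572033,  0.07932697]), np.float64(0.05529527548498389)) [ 0.59952681 -0.10575702  0.021     ] [ 0.59800735 -0.01232126  0.021     ]
blue (array([ 0.5983765 , -0.09022743,  0.03323146]), np.float64(0.0027544367900217645)) [ 0.59511371 -0.08738197  0.029     ] [ 0.59969776 -0.08774068  0.029     ]
hole [ 0.5959 -0.1592  0.016 ] [ 0.5973 -0.1596  0.016 ]
side rear L/R [ 0.5684 -0.2144  0.007 ] [ 0.6241 -0.2171  0.007 ] front screws [ 0.5759 -0.0236  0.024 ] [ 0.6239 -0.026   0.024 ] rear [ 0.5736 -0.2052  0.0155] [ 0.6198 -0.2074  0.0155] midstrap [ 0.5735 -0.1454  0.024 ] [ 0.6219 -0.1478  0.024 ]
scene screws rear? [ 0.6192 -0.2062  0.0155] mid [ 0.6217 -0.1459  0.024 ] front [ 0.6246 -0.0242  0.024 ] [ 0.5799 -0.0237  0.024 ]
board edge [0.5221 0.0016 0.013 ] [ 0.6995 -0.0053  0.013 ]
```

```bash
cat >> h.py <<'E'
from scipy.spatial.transform import Rotation as Ro
def rot(lat):  # lat: latch-x heading deg; tool z along latch x, tool x down
    a=np.radians(lat); z=np.array([np.cos(a),np.sin(a),0]); x=np.array([0,0,-1.]); y=np.cross(z,x)
    return np.c_[x,y,z]
def rpy(lat): 
    return Ro.from_matrix(rot(lat)).as_euler('xyz',degrees=True)
def wray(u,v,tcp,eul):
    c=camera_info('wrist');M=c['mount'];d=np.array([u-c['cx'],v-c['cy']]);r=np.hypot(*d);th=r/c['fx']
    k=np.array([*(d/r*np.sin(th)),np.cos(th)]) if r>0 else np.array([0,0,1.])
    R=Ro.from_euler('xyz',eul,degrees=True).as_matrix()
    return np.array(tcp)+R@M[:3,3], R@M[:3,:3]@k
def wplane(u,v,z,tcp,eul):
    o,d=wray(u,v,tcp,eul);return o+d*(z-o[2])/d[2]
E
python3 - <<'E'
from h import *
from plant import robot,snapshot
print(plane('side',289.33,238.25,.021),plane('scene',235.5,254.,.021),tri(ray('scene',235.5,254.),ray('side',289.33,238.25)))
e=rpy(88.7);print(e,robot.solve_ik([.599,-.105,.13],e))
robot.movep([.599,-.105,.13],e)
p,r=robot.current_tcp_pos(),robot.current_eef_rot();im=snapshot('wrist')
cv2.imwrite('pics/w1.png',im[...,::-1]);print(robot.current_t(),p,r,robot.current_wrist_force())
np.save('w1.npy',np.r_[p,r])
E
```

```text
[ 0.59775097 -0.10899537  0.021     ] [ 0.59952681 -0.10575702  0.021     ] (array([ 0.59808425, -0.10482156,  0.01715326]), np.float64(0.0011185722394169112))
[-88.7  90.    0. ] [ -27.35471266   37.27659263   48.60814642  101.68817322  -33.05913856
   56.40181258 -146.77052846]
2.4667 [ 0.59868523 -0.1061288   0.13004244] [ 161.25448461   89.9822472  -110.11086355] [-0.26939222  1.23467602  0.3052668 ]<sys>:0: UserWarning: Gimbal lock detected. Setting third angle to zero since it is not possible to uniquely determine all angles.
```

View pics/w1.png

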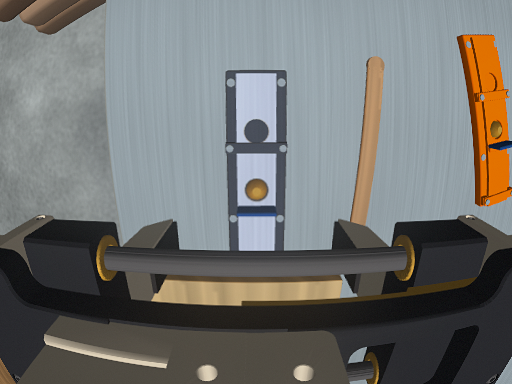

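```bash
python3 - <<'E' 2>/dev/null
from h import *
from plant import robot
w=np.load('w1.npy');p,r=w[:3],w[3:]
im=cv2.imread('pics/w1.png');hsv=cv2.cvtColor(im,cv2.COLOR_BGR2HSV)
m=cv2.inRange(hsv,(8,120,60),(28,255,255));m[:160]=0;m[215:]=0;m[:,:230]=0;m[:,285:]=0
M=cv2.moments(m,True);u,v=M['m10']/M['m00'],M['m01']/M['m00'];print('button',M['m00'],cv2.boundingRect(m),u,v,wplane(u,v,.021,p,r))
m=cv2.inRange(hsv,(100,120,20),(130,255,255));m[:190]=0;m[230:]=0;m[:,:225]=0;m[:,290:]=0
x,y,ww,hh=cv2.boundingRect(m);print('blue',x,y,ww,hh,[wplane(a,y,.04,p,r).round(4) for a in(x,x+ww)],[wplane(a,y+hh,.018,p,r).round(4) for a in(x,x+ww)])
for nm,(a,b),z in [('rearL',(231,82),.0155),('rearR',(282,82),.0155),('midL',(229.5,148.5),.024),('midR',(281.5,148.5),.024),('baseRL',(226,71),.0135),('baseRR',(286,71),.0135),('hole',(256,131),.017)]:
    print(nm,wplane(a,b,z,p,r).round(4))
for lat in(88.7,-91.3):
  for y in (-.12,-.1,-.04,-.03): print(lat,y,robot.solve_ik([.6,y,.02],rpy(lat)), )
cv2.imwrite('pics/w1c.png',cv2.resize(im[60:300,170:370],None,fx=3,fy=2.5,interpolation=cv2.INTER_CUBIC))
E
```

```text
button 298.0 (247, 180, 20, 19) 256.17785234899327 189.3221476510067 [ 0.5995371  -0.10597522  0.021     ]
blue 237 213 40 3 [array([ 0.617 , -0.0898,  0.04  ]), array([ 0.5815, -0.0889,  0.04  ])] [array([ 0.6187, -0.0789,  0.018 ]), array([ 0.58 , -0.078,  0.018])]
rearL [ 0.6199 -0.2054  0.0155]
rearR [ 0.5738 -0.2044  0.0155]
midL [ 0.6225 -0.1452  0.024 ]
midR [ 0.576 -0.144  0.024]
baseRL [ 0.6243 -0.2162  0.0135]
baseRR [ 0.5697 -0.2149  0.0135]
hole [ 0.5984 -0.1597  0.017 ]
88.7 -0.12 [ -21.03190874   45.6710101    41.55160357  103.47274153  -40.53671953
   46.88997374 -140.25631927]
88.7 -0.1 [ -23.03334922   45.40784635   41.57806902  104.01590487  -40.56128832
   46.61660981 -141.96518129]
88.7 -0.04 [ -29.68825892   45.37506619   42.72658543  105.07867634  -41.68598796
   46.56188119 -146.53283045]
88.7 -0.03 [ -31.44489748   45.87736941   43.94498603  105.18995198  -42.88102543
   47.06116518 -146.56487617]
-91.3 -0.12 [ 50.82460343  57.16115372 -62.4019713  100.92440434  58.36629948
  60.99075662 -34.73736091]
-91.3 -0.1 [ 49.16303231  56.91045242 -62.39985281 101.46692715  58.33789839
  60.72854514 -36.78733745]
-91.3 -0.04 [ 43.86906305  56.42544022 -62.39574471 102.50597956  58.28298771
  60.22138426 -42.82131476]
-91.3 -0.03 [ 35.9604091   48.51063515 -49.7883455  102.80231367  46.71162669
  51.80132178 -36.70681026]
```

View pics/w1c.png

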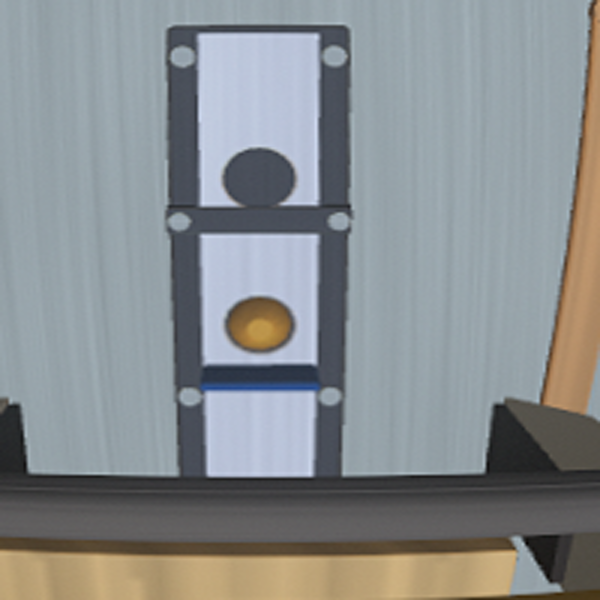

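```bash
python3 - <<'E' 2>/dev/null
from h import *
from plant import robot,snapshot
robot.move_j([84.809, 28.699, -24.465, 88.831, 12.651, 65.22, -12.049])
robot.command_gripper(0.0,20)
B=np.array([.599,-.105]);a=np.radians(88.7);d=np.array([np.cos(a),np.sin(a)])
e=rpy(-91.3)
robot.movep([*(B+d*.002),.15],e)
print(robot.current_t(),robot.current_q(),robot.current_width())
robot.servo_line([*(B+d*.002),.045],e,max_speed=.08)
robot.wait(.2)
p,r=robot.current_tcp_pos(),robot.current_eef_rot()
print(robot.current_t(),p,r,robot.current_wrist_force(),Ro.from_euler('xyz',r,degrees=True).as_matrix().round(3))
for n in('side','scene','wrist'):cv2.imwrite(f'pics/{n}2.png',snapshot(n)[...,::-1])
im=cv2.imread('pics/side2.png')[180:300,230:350];cv2.imwrite('pics/side2c.png',cv2.resize(im,None,fx=5,fy=5,interpolation=cv2.INTER_CUBIC))
im=cv2.imread('pics/scene2.png')[200:300,180:290];cv2.imwrite('pics/scene2c.png',cv2.resize(im,None,fx=5,fy=5,interpolation=cv2.INTER_CUBIC))
E
```

```text
8.4417 [ 46.44483596  39.06193205 -55.45060985  98.33857187  35.97424796
  62.24646839 -22.1415458 ] 0.00022213371278444432
10.1083 [ 0.59927096 -0.10309347  0.04538732] [ 69.63774255  89.96379206 -21.668483  ] [-0.37034646 -0.11636045 -0.6456946 ] [[ 0.001  1.    -0.023]
 [-0.    -0.023 -1.   ]
 [-1.     0.001  0.   ]]
```

View pics/side2c.png

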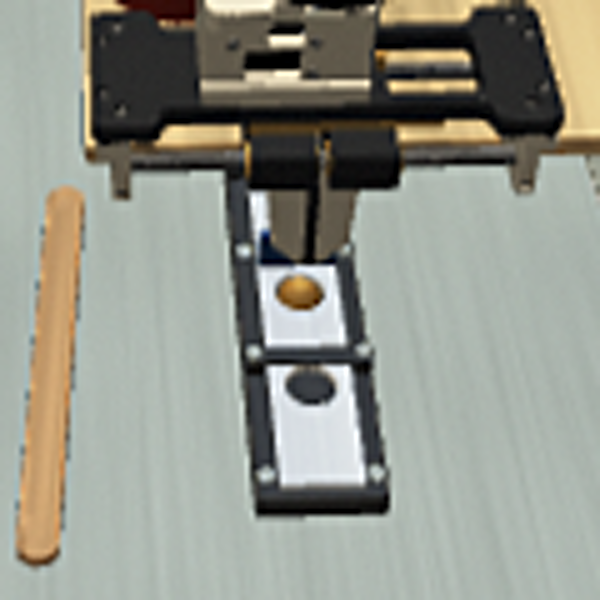

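View pics/scene2c.png

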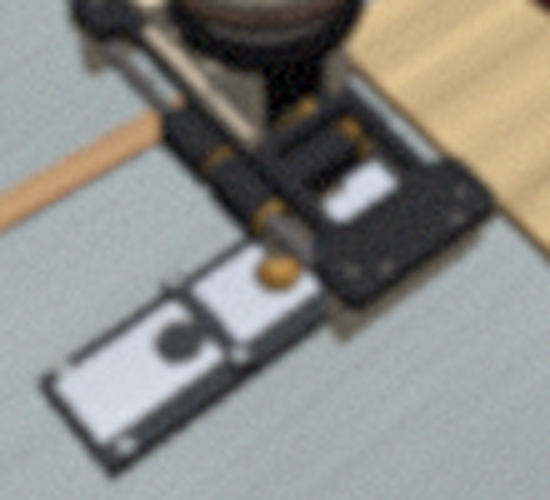

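View pics/wrist2.png

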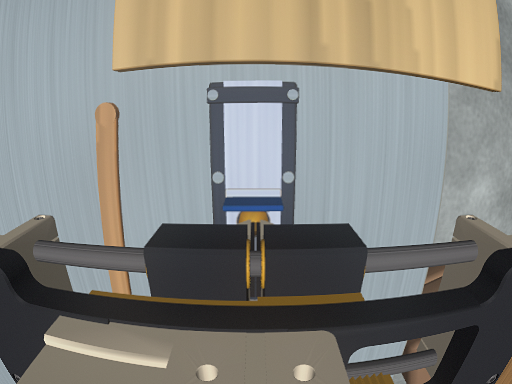

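```bash
python3 - <<'E' 2>/dev/null
from h import *
for n,(x,y) in dict(side=(230,180),scene=(180,200)).items():
    c=camera_info(n)
    for X in ([.5993,-.1031,.0454],[.599,-.105,.024],[.5992,-.09,.04]):
        k=c['R']@np.array(X)+c['t'];print(n,(k[0]/k[2]*c['fx']+c['cx']-x)*5+2,(k[1]/k[2]*c['fy']+c['cy']-y)*5+2)
E
```

```text
side 303.52885199686466 245.9170668918277
side 300.7689734728289 282.0938977539974
side 299.37267265492676 233.45065389028133
scene 282.13244368304913 238.6852814480501
scene 279.85253878629806 266.6996201544159
scene 305.2169712205489 228.57962253317677
```

```bash
python3 - <<'E' 2>/dev/null
from h import *
from plant import robot,snapshot
B=np.array([.599,-.105]);a=np.radians(88.7);d=np.array([np.cos(a),np.sin(a)]);e=rpy(-91.3)
f0=np.array(robot.current_wrist_force())
P=B+d*.001
robot.servo_line([*P,.030],e,max_speed=.03)
print(robot.current_tcp_pos())
h=robot.servo_line([*P,.0195],e,max_speed=.01,until_force=2.0)
print(h,robot.current_t(),robot.current_tcp_pos(),np.array(robot.current_wrist_force())-f0)
E
```

```text
[ 0.59903391 -0.1039029   0.02992776]
True 11.6 [ 0.59904061 -0.10403416  0.02319764] [-0.65242112 -0.51848488  2.77991448]
```

```bash
python3 - <<'E' 2>/dev/null
from h import *
from plant import robot,snapshot
B=np.array([.599,-.105]);a=np.radians(88.7);d=np.array([np.cos(a),np.sin(a)]);e=rpy(-91.3)
P=B+d*.001
h=robot.servo_line([*P,.0188],e,max_speed=.02,until_force=12)
robot.wait(.3)
print(h,robot.current_t(),robot.current_tcp_pos(),robot.current_wrist_force())
E
```

```text
False 12.2583 [ 0.59901847 -0.10402156  0.01886501] [-0.67770584 -0.17055873  5.44928143]
```

```bash
python3 - <<'E' 2>/dev/null
from h import *
from plant import robot,snapshot
B=np.array([.599,-.105]);a=np.radians(88.7);d=np.array([np.cos(a),np.sin(a)]);e=rpy(-91.3)
for s in(.003,.005,.007,.010,.014):
    h=robot.servo_line([*(B+d*s),.0188],e,max_speed=.015,until_force=20)
    print(s,h,robot.current_t(),robot.current_tcp_pos(),robot.current_wrist_force())
    if h:break
E
```

```text
0.003 False 12.5417 [ 0.59911987 -0.10278339  0.01881285] [-0.60901641 -2.87971789  4.42705772]
0.005 False 12.825 [ 0.59925016 -0.10034223  0.01884851] [-0.34909769 -3.05305156  4.40303551]
0.007 False 13.1083 [ 0.59928157 -0.09885478  0.01884849] [ 1.01620439 -4.64336446  4.1578454 ]
0.01 False 13.4583 [ 0.59934068 -0.09615014  0.01883143] [ 0.06221351 -6.15225606  4.23615222]
0.014 False 13.875 [ 0.5993119  -0.09557202  0.01884155] [  0.07282451 -11.4943816    5.59305883]
```

```bash
python3 - <<'E' 2>/dev/null
from h import *
from plant import robot,snapshot
robot.wait(.2);print(robot.current_t(),robot.current_tcp_pos(),robot.current_wrist_force())
ims=[snapshot(n) for n in('side','wrist')]
a=cv2.resize(ims[0][200:300,250:350,::-1],(500,500),interpolation=cv2.INTER_CUBIC)
b=cv2.resize(ims[1][70:270,180:330,::-1],(375,500),interpolation=cv2.INTER_CUBIC)[:,40:340]
cv2.imwrite('pics/m3.png',np.hstack([a,b]))
E
```

```text
14.075 [ 0.59927298 -0.09556736  0.01883738] [ -0.4387997  -11.08902451   5.83008846]
```

View pics/m3.png

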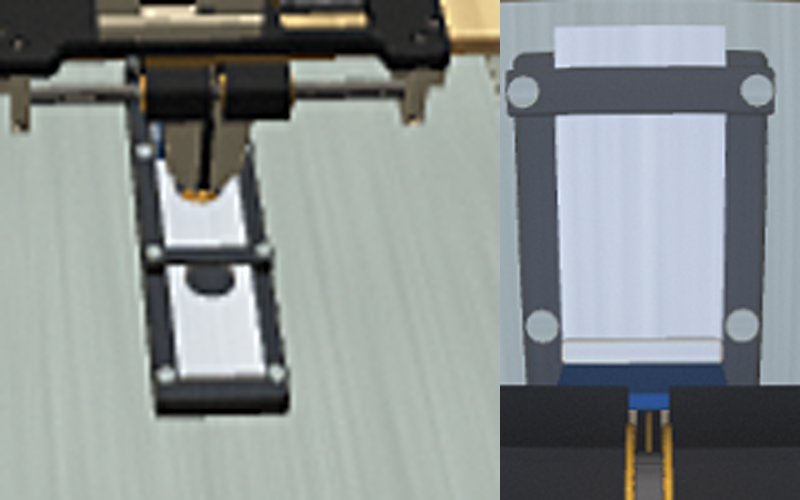

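```bash
python3 - <<'E' 2>/dev/null
from h import *
from plant import robot,snapshot
B=np.array([.599,-.105]);a=np.radians(88.7);d=np.array([np.cos(a),np.sin(a)]);e=rpy(-91.3)
for s,z in((.014,.0182),(.017,.0182),(.020,.0182)):
    h=robot.servo_line([*(B+d*s),z],e,max_speed=.015,until_force=25)
    print(s,h,robot.current_t(),robot.current_tcp_pos(),robot.current_wrist_force())
    if h or robot.current_tcp_pos()[1]>-.09:break
E
```

```text
0.014 False 14.425 [ 0.59935352 -0.09520634  0.01840877] [ -0.86202668 -10.2629421    6.56149884]
0.017 False 14.775 [ 0.59932639 -0.09484323  0.01841039] [ -1.70813709 -14.97432757   7.88305826]
0.02 False 15.125 [ 0.59937863 -0.09361571  0.0184563 ] [ -1.31685973 -18.59651221   8.26669809]
```

```bash
python3 - <<'E' 2>/dev/null
from h import *
from plant import robot,snapshot
p,r=robot.current_tcp_pos(),robot.current_eef_rot();print(robot.current_t(),p,robot.current_wrist_force())
ims=[snapshot(n) for n in('wrist','side')]
np.save('w4.npy',np.r_[p,r])
cv2.imwrite('pics/w4.png',ims[0][...,::-1]);cv2.imwrite('pics/s4.png',ims[1][...,::-1])
a=cv2.resize(ims[1][200:300,250:350,::-1],(500,500),interpolation=cv2.INTER_CUBIC)
b=cv2.resize(ims[0][70:270,180:330,::-1],(375,500),interpolation=cv2.INTER_CUBIC)[:,40:340]
cv2.imwrite('pics/m4.png',np.hstack([a,b]))
E
```

```text
15.125 [ 0.59937863 -0.09361571  0.0184563 ] [ -1.31685973 -18.59651221   8.26669809]
```

View pics/m4.png

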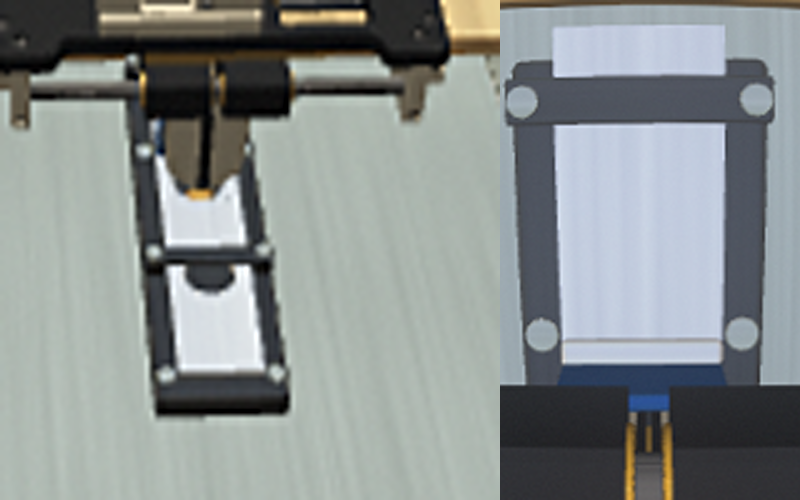

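```bash
python3 - <<'E' 2>/dev/null
from h import *
from plant import robot,snapshot
B=np.array([.599,-.105]);a=np.radians(88.7);d=np.array([np.cos(a),np.sin(a)]);e=rpy(-91.3)
for s,z in((.022,.0185),(.024,.0185),(.027,.0187),(.030,.0187)):
    h=robot.servo_line([*(B+d*s),z],e,max_speed=.015,until_force=25)
    print(s,h,robot.current_t(),robot.current_tcp_pos(),robot.current_wrist_force())
    if h or robot.current_tcp_pos()[1]>-.085:break
E
```

```text
0.022 False 15.5083 [ 0.59935704 -0.09335468  0.0184827 ] [ -0.0311248  -20.9067429    6.69357452]
0.024 False 15.7917 [ 0.59949018 -0.0815132   0.01838586] [0.30104074 1.16554471 1.85582678]
```

```bash
python3 - <<'E' 2>/dev/null
from h import *
from plant import robot,snapshot
B=np.array([.599,-.105]);a=np.radians(88.7);d=np.array([np.cos(a),np.sin(a)]);e=rpy(-91.3)
for s in(.035,.045,.055,.060,.063,.066):
    h=robot.servo_line([*(B+d*s),.0195],e,max_speed=.03,until_force=15)
    print(s,h,robot.current_t(),robot.current_tcp_pos(),robot.current_wrist_force())
    if h: break
robot.wait(.2)
p,r=robot.current_tcp_pos(),robot.current_eef_rot();print(robot.current_t(),p,robot.current_wrist_force())
ims=[snapshot(n) for n in('wrist','side')]
a=cv2.resize(ims[1][180:300,230:350,::-1],(500,500),interpolation=cv2.INTER_CUBIC)
b=cv2.resize(ims[0][70:270,180:330,::-1],(375,500),interpolation=cv2.INTER_CUBIC)[:,40:340]
cv2.imwrite('pics/m5.png',np.hstack([a,b]))
E
```

```text
0.035 False 16.3083 [ 0.59930799 -0.06983257  0.01871184] [ 1.09816687 -3.76480471 -1.8481768 ]
0.045 False 16.7917 [ 0.59935203 -0.05989944  0.01898025] [ 0.04560163 -4.25407495 -3.25249815]
0.055 False 17.275 [ 0.60025664 -0.04802901  0.01976592] [-0.48731336  0.36191797 -0.22396095]
0.06 False 17.5917 [ 0.60045934 -0.04491122  0.01959097] [-0.08668733 -1.2442902   0.50990493]
0.063 False 17.8417 [ 0.60045292 -0.04485085  0.01960446] [-1.27966476 -6.8261502   2.61171564]
0.066 False 18.0917 [ 0.60042852 -0.04482827  0.01961624] [ -2.12645534 -11.261179     4.42489103]
18.2917 [ 0.60043529 -0.04482058  0.01961053] [ -1.36652436 -11.30897749   4.52284623]
```

View pics/m5.png

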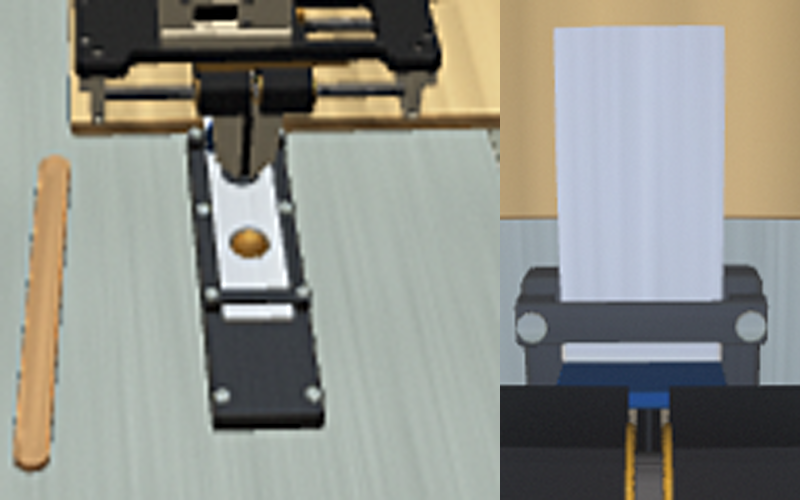

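```bash
python3 - <<'E' 2>/dev/null
from h import *
from plant import robot,snapshot
B=np.array([.599,-.105]);a=np.radians(88.7);d=np.array([np.cos(a),np.sin(a)]);e=rpy(-91.3)
robot.servo_line([*(B+d*.05),.0215],e,max_speed=.05)
robot.servo_line([*(B+d*.045),.16],e,max_speed=.12)
robot.wait(.2);print(robot.current_t(),robot.current_tcp_pos(),robot.current_wrist_force())
ims=[snapshot(n) for n in('wrist','side')]
a=cv2.resize(ims[1][100:300,180:400,::-1],(440,400),interpolation=cv2.INTER_CUBIC)
b=ims[0][:,80:420,::-1][:384]
b=cv2.resize(b,(354,400))
cv2.imwrite('pics/m6.png',np.hstack([a,b]))
E
```

```text
20.375 [ 0.59963997 -0.05986391  0.15933041] [ 0.3204369  -0.49038383  0.61019334]
```

View pics/m6.png

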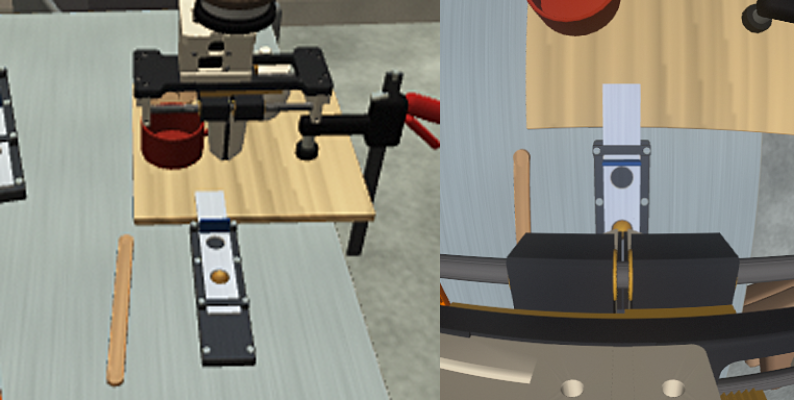

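```bash
python3 - <<'E'
from plant import robot
print(robot.close_job(),robot.current_t())
E
```

```text
the job is handed in; nothing more can be done
the job is handed in; nothing more can be done
```

I locked the board's side edge and handed the job in just after 20.4 s on the robot's clock. No verdict was reported.

**What I did:** With closed fingers I pressed the button about 4.5–5 mm, judged from the TCP height. Keeping it down, I pushed the blue tab until the bolt met its end stop. At the stop the TCP stood still at y = -0.0448 while the push force rose to about 11 N. That travel fits about 55 mm, estimated from the arm's position because the bolt joint could not be read directly.

**Last checks:**
- **Bolt and button:** the side and wrist pictures show the tongue well over the board, the tab just behind the front strap, and the button standing up in the rear hole.
- **Robot clear:** I lifted to z = 0.16 m, and the wrist force was back near zero.
- **Other objects:** the stick looks unmoved, and the teacup is upright. The jar and dish were hidden in the last picture, so I did not check them; the gripper stayed over the latch.

**What differed from expectation:** the first few millimetres over the button's bevel took about 21 N, more than the "few N" given. The bolt then broke free with a jump of about 12 mm. From about 6 mm of travel I inferred that the button stayed down from the fingertip's height and the bolt's position, as the fingers hid it from view.

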